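Free the ratchet pawl and close the tub on the bench press

TASK

Close the yellow lid on the tub in the red bench press. First press the orange pawl tab down to its stop with closed fingertips, so that the hook comes out of the ratchet teeth and stays out; then push the lever's black crossbar down all the way to its stop, so that the lever's pad seats the lid, and take the hand away. Grasp nothing, never lift the lever, do not force it past an engaged pawl, and leave everything else on the table where it stands.

Things in the scene. Friction and masses are not known exactly. Their poses are not given: they have to be found in the camera images.
- press: red bench press, fixed. Origin on the table straight below the lever's hinge; hinge axis level, along the press's y, 125 mm up. The lever reaches to the press's -x, the pawl tab to its +x; z is up. Base plate x -175 to +105, y -70 to +70, 12 mm thick. Upright cheek x -22 to +53, y 19 to 29, up to 147 mm. Position and yaw vary.
- bar (a point): centre of the black rubber crossbar at the lever's end, a round bar 22 mm across, 80 mm long, along the press's y. It moves on an arc of 190 mm radius about the hinge, in the press's plane y = 0: it starts 262 to 275 mm above the table and ends level with the hinge, 125 mm up. Push it from above.
- tab (a point): centre of the top face of the orange pawl tab, 46 mm (press x) by 34 mm (press y), 6 mm thick, free from above. While engaged it lies 110 mm to +x of the press's origin, 95 mm above the table; it swings down some 25 mm to the pawl's stop, moving about 5 mm to +x. It takes about 4 N and stays where it is left (stiff pivot).
- lid_top (a point): centre of the top face of the yellow lid in the press, a disc 66 mm across and 14 mm thick on the white tub, 100 mm to -x from the press's origin; 90 mm above the table when loose. The pad under the lever comes down on it.
- lever (a joint): lever angle in rad: 0 is raised 53 degrees above level; grows as it goes down; 0.92 is level, on its stop. Starts at 0.02 to 0.10. With the pawl in, a tooth stops it before 0.2. With the pawl out it takes some 3 N at the crossbar, 7 N near the end where the lid is pressed on; it stays where it is left (no spring).
- pawl (a joint): pawl angle in rad: 0 is in the teeth, 0.40 is pressed right down on its stop; its hook is clear of the teeth from about 0.16. It turns about a level pivot along the press's y axis, 50 mm to +x from the press's origin and 70 mm above the table.
- lid (a joint): how far the lid has been pressed on, in m: 0 is loose on top, about 0.008 is fully on
- tin_a: loose red spice tin with a brass-coloured foot, 45 mm across, 75 mm high, beside the press; bystander, leave alone; origin at the centre of its underside
- tin_b: second such tin; bystander, leave alone; origin at the centre of its underside
- mug: white mug, 76 mm across, 85 mm high; bystander, leave alone; origin at the centre of its underside
- spare_lid: loose spare yellow lid lying flat, 66 mm across, 14 mm thick; bystander, not the lid in the press; leave alone; origin at the centre of its underside
- vial: small red bottle with a grey cap, 28 mm across, 70 mm high; bystander, leave alone; origin at the centre of its underside
- spare_tub: empty open white tub, 60 mm across, 60 mm high; bystander, leave alone; origin at the centre of its underside
- spoon: metal spoon lying flat; bystander, leave alone; its origin lies on its underside near the middle

How it is judged:
On the way, in this order (a step that is already met when the one before it is completed fails the run):
1. the pawl is pressed out of the teeth while the lever is still up (value of joint pawl above 0.25 rad and value of joint lever below 0.25 rad), for 0.2 s.
2. the lever is pushed down past its teeth to its stop and the lid is on (value of joint lever above 0.88 rad and value of joint lid above 0.006 m), for 0.2 s.
At the end, for the whole second after the job is handed in: The lever is at rest on its stop (above 0.88 rad of 0.92), the lid is pressed on by more than 6 mm and the pawl is still out of the teeth (above 0.2 rad) (all of step 2 and value of joint pawl above 0.2 rad and velocity of joint lever between -0.05 and 0.05 rad/s); the robot touches nothing.
It fails at once if the lever is lifted instead of pushed down (more than 0.06 rad above its zero) (value of joint lever below -0.06 rad).
It fails at once if the lever is forced past the engaged pawl (value of joint lever above 0.28 rad and value of joint pawl below 0.12 rad).
It fails at once if a bystander is moved by more than 15 mm or lifted (distance of any of tin_a, tin_b, mug, spare_lid, vial, spare_tub, spoon from where it was at the start of the episode above 0.015 m).
It also fails if it takes over 45 s, if anything falls off the work surface, if the arm or the gripper's body presses on something with over 40 N, if the wrist force passes 120 N, or if a joint passes its speed limit or range.

ROBOT

A 6-joint arm with a two-finger parallel gripper is mounted at the origin on the work surface. World frame = base frame: x ahead of the robot, y to its left, z up, the work surface at z = 0. Lengths are in m, angles in rad, forces in N, time in s.
With the tool pointing down it reaches from about 0.275 to 0.75 m from the base axis. Payload 10.2 kg.
Tool frame: the origin (TCP) lies at the very end of the fingers, on their centre line; the grasp point (between the pads) lies 19 mm behind it (r.grip_point_offset is the distance from the TCP to the grasp point, in m); z points along the fingers, y is the line along which they close (so a half turn about z gives the same grasp; the last joint's range is limited). The gripper opens to 88 mm and grips with 3 to 60 N. Pads are 18 mm wide; open, the fingers measure 123 mm over their backs; the gripper's body (75 mm by 187 mm) begins 45 mm behind the grasp point.
Start: joints at [1.104, 0.313, 1.498, -0, 1.331, -0.223], TCP at [0.127, 0.509, 0.212] pointing down, gripper open.
Joint ranges: [-2.94, 2.94], [-0.97, 2.17], [0.19, 2.56], [-1.23, 4.37], [0.02, 3.11], [-2.88, 2.88]. Speed limits (rad/s): [2.39, 2.39, 3.01, 3.14, 3.14, 3.14].

INTERFACE

Orientations are given as a 3x3 rotation matrix whose columns are the frame's x, y, z axes.
In Python, from cell import r, cams, ticket gives the robot as it stands.
- The arm moves only by the tool carry_out, never from a script. Its argument "rows" is a list that holds one entry, the list of rows, each a list of 5 numbers: the shift along the tool's x, y, z in mm, then the turn about the tool's z in degrees, then the opening, from 0 (shut) to 1 (fully open). A call has exactly 8 rows; each row is the pose to reach, as a shift and turn from the pose commanded when the call began, along the tool's axes at that moment; what a row does not reach only later rows make up. A row lasts 1/12 s, in which the tool goes at most 41.7 mm and 7.16 degrees, less where a joint would pass 70% of its speed; a pose out of reach is approached as far as the arm can. A call with a gripper value outside its range is refused whole. The fingers move at their own pace and stop on an object; "grip_force" is the grip in N (left out, the last holds). Time passes only in rows, so rows that repeat a pose let the fingers close, or fill a call up. It gives the time, the measured TCP pose, the force, the opening and the grip force at its end, in the units of the state.
- r.read_state(): the state, without advancing time (a new reading comes with each control period).
- cams.get_image(name): name is "scene" or "side" or "wrist"; returns a dict with "color" (400x640x3 uint8, red, green, blue), "vfov" (degrees; the focal length in pixels is half the picture's height over the tangent of half this angle, whatever the lens; pixels are square), "cx", "cy" (the principal point, pixels), "pose" (4x4, takes a point from camera to world coordinates); the wrist camera has in their place "hand_eye" (4x4, takes a point from camera to tool coordinates, whose origin is the TCP and whose axes are the flange's). Camera axes: x right, y down, z forward; pixel columns grow to the right and rows downward; lengths in m; the calibration is good to about 2 mm. A picture is of the moment at which its call begins: read the wrist's pose just before it. There is no depth.
- ticket.sign_off(): hands the job in; it is judged then, once.
The state is a dict: "t": time; "joints": joint angles; "qd": joint speeds; "joint_efforts": joint torques, N m; "tool_pos": TCP position; "ee_rot": TCP orientation; "force": force on the tool from outside, world axes, zero at the start; "wrist_torque": the same for the moment, N m; "width": finger opening in m; "finger_force": force on a finger pad.
Only numpy, scipy, OpenCV 4.12 (cv2) and the standard library are available. Lean on these libraries where they do the work, as an engineer would, in place of code of your own. Each camera call takes 0.05 s, during which the arm holds its last target. There are 200 camera calls.

## Working session

There is one attempt and no reset: what is moved stays moved. The work goes in short steps, Python scripts to look and compute and a tool call to move; the robot and the scene stay as the last step left them, time stands still between calls to the robot, and variables do not carry over. Pictures are saved under pics/ and viewed, at most 10 in all, crops included, and the job is handed in when it is done.

Besides the shell and the picture viewer there is one more tool, called by a JSON object that holds its "method" and its "body". carry_out: Moves the arm, as the interface text tells. Its arguments: {"type":"object","properties":{"rows":{"type":"array"},"grip_force":{"type":"number"}},"required":["rows"]}

```bash
mkdir -p pics
cat > h.py <<'E'
import numpy as np, cv2
from cell import r, cams, ticket
def grab(n,fn):
    im=cams.get_image(n); cv2.imwrite('pics/'+fn,im['color'][:,:,::-1]); return im
def ray(im,u,v,T=None):
    T=im['pose'] if T is None else T
    f=200/np.tan(np.radians(im['vfov'])/2)
    d=np.array([(u-im['cx'])/f,(v-im['cy'])/f,1.]); T=np.array(T)
    return T[:3,3],T[:3,:3]@d
def onz(im,u,v,z,T=None):
    o,d=ray(im,u,v,T); return o+d*(z-o[2])/d[2]
E
python3 - <<'E'
from h import *
a=grab('scene','s1.png');b=grab('side','d1.png')
import pickle;pickle.dump((a,b),open('im1.pkl','wb'))
for i in(a,b):print(i['vfov'],i['cx'],i['cy'],np.round(i['pose'],3))
s=r.read_state();print(s['t'],s['tool_pos'],np.round(s['ee_rot'],3),s['width'])
E
```

```text
45.90033929345385 324.43764459000727 206.40496583429083 [[ 0.77   0.365 -0.524  1.131]
 [ 0.638 -0.409  0.653 -0.626]
 [ 0.024 -0.837 -0.547  0.766]
 [ 0.     0.     0.     1.   ]]
53.57776314350986 317.0864994069096 202.74588781683968 [[-0.995 -0.078  0.057  0.545]
 [-0.094  0.655 -0.749  0.734]
 [ 0.021 -0.751 -0.66   0.75 ]
 [ 0.     0.     0.     1.   ]]
0.1 [0.12663521 0.50926057 0.21195471] [[-0.97   0.241 -0.   ]
 [ 0.241  0.97  -0.001]
 [ 0.    -0.001 -1.   ]] 0.08823225824207803
```

View pics/s1.png

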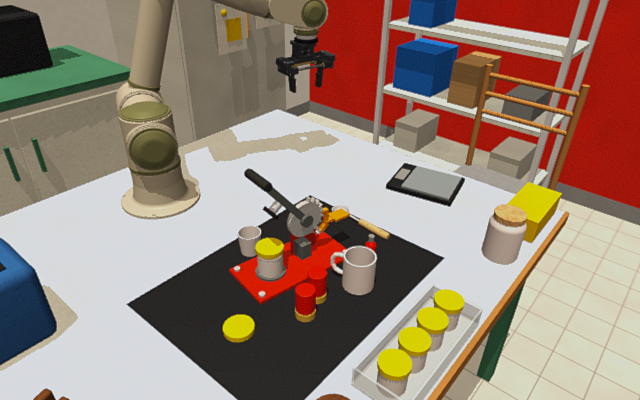

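View pics/d1.png

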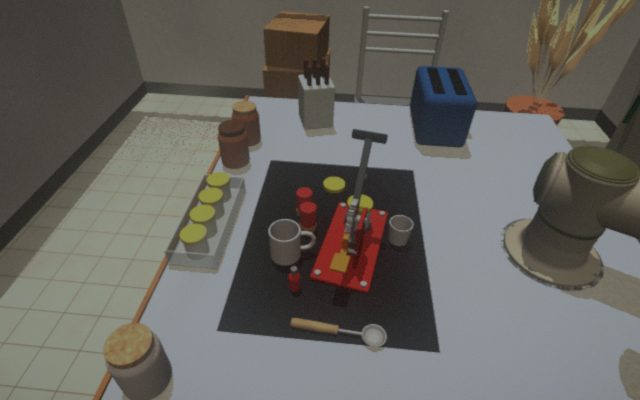

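The scene view shows the bar near (259,180), the tab near (335,217) and the lid near (270,246). In the side view they are at (369,136), (340,261) and (360,203).

Run:
```python
from h import *
import pickle;a,b=pickle.load(open('im1.pkl','rb'))
A=cv2.resize(a['color'][160:310,220:400],None,fx=4,fy=4,interpolation=2)[:,:,::-1]
B=cv2.resize(b['color'][120:300,300:430],None,fx=3,fy=3,interpolation=2)[:,:,::-1]
cv2.imwrite('pics/A.png',A[:600]);
B=cv2.resize(b['color'][180:300,300:420],None,fx=5,fy=5,interpolation=2)[:,:,::-1]
cv2.imwrite('pics/B.png',B)
for n,i in(('scene',a),('side',b)):
    hsv=cv2.cvtColor(i['color'],cv2.COLOR_RGB2HSV)
    for nm,lo,hi in(('or',(12,150,80),(22,255,255)),('ye',(25,150,80),(33,255,255)),('red',(0,180,60),(6,255,255))):
        m=cv2.inRange(hsv,lo,hi); k,_,st,c=cv2.connectedComponentsWithStats(m)
        print(n,nm,[(st[j].tolist(),c[j].round(1).tolist()) for j in range(1,k) if st[j,4]>40 and 200<c[j][0]<420 and 130<c[j][1]<330])
def tri(p,q):
    o1,d1=ray(a,*p);o2,d2=ray(b,*q)
    t=np.linalg.lstsq(np.c_[d1,-d2],o2-o1,rcond=None)[0]
    x,y=o1+t[0]*d1,o2+t[1]*d2;return (x+y)/2,np.linalg.norm(x-y)
print(tri((259,180),(369,136)))
print('tab',onz(b,340,259,.095),onz(a,335,217,.095)); print('lid',onz(a,270,244,.09))
```

```text
scene or [([319, 207, 30, 25, 327], [331.7, 217.0]), ([315, 292, 12, 12, 73], [320.5, 298.9]), ([295, 307, 21, 15, 150], [304.7, 316.2])]
scene ye [([255, 237, 29, 19, 370], [268.2, 247.0]), ([222, 314, 33, 25, 644], [238.1, 325.9])]
scene red [([229, 232, 118, 83, 3860], [294.0, 273.1]), ([365, 241, 11, 11, 70], [370.8, 245.0]), ([335, 257, 8, 8, 52], [338.2, 260.1])]
side or [([330, 248, 20, 25, 321], [340.0, 261.2])]
side ye []
side red [([310, 206, 75, 86, 2524], [347.9, 254.5]), ([357, 219, 6, 18, 43], [359.9, 226.1]), ([289, 273, 11, 11, 54], [293.8, 277.7])]
(array([ 0.49151661, -0.05034874,  0.27231588]), np.float64(0.0017583048297042532))
tab [0.53523529 0.16737028 0.095     ] [0.53921366 0.15453142 0.095     ]
lid [ 0.49096518 -0.02674613  0.09      ]
```

View pics/A.png

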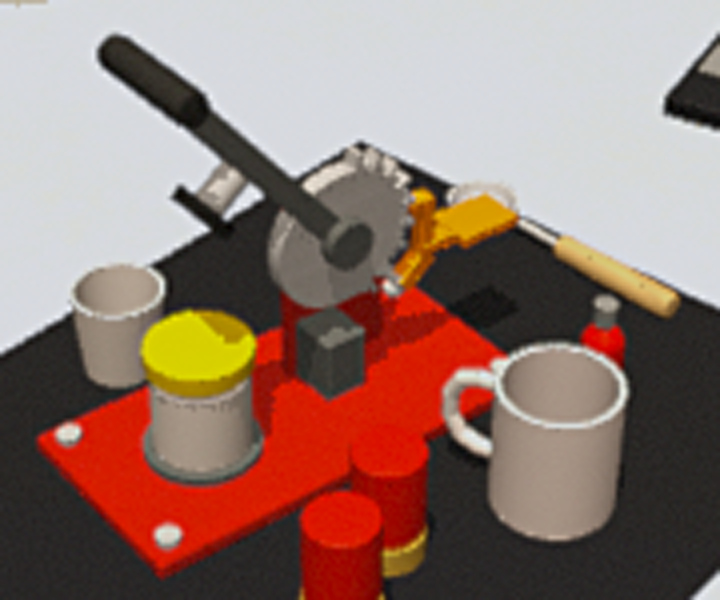

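View pics/B.png

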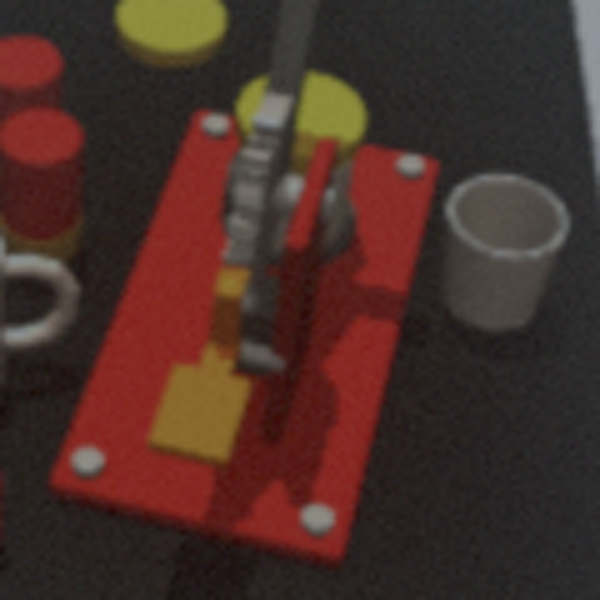

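Crop A shows the bar centre at (258.7,179.5), the tab face centre at (339,215) and the lid at (269.5,248). Crop B shows the tab face at (340,262.3) and the plate corners at (339,202), (388,211), (369,292) and (310,277).

Run:
```python
from h import *
import pickle;a,b=pickle.load(open('im1.pkl','rb'))
def tri(p,q):
    o1,d1=ray(a,*p);o2,d2=ray(b,*q)
    t=np.linalg.lstsq(np.c_[d1,-d2],o2-o1,rcond=None)[0]
    x,y=o1+t[0]*d1,o2+t[1]*d2;return (x+y)/2,np.linalg.norm(x-y)
print('bar',tri((258.7,179.5),(369.5,135.8))); print('tab',tri((339,215),(340,262.3)))
C=np.array([onz(b,300+u/5,180+v/5,.012) for u,v in((195,112),(440,158),(345,560),(52,487))])
print(C.round(4)); 
ax=(C[2]+C[3]-C[0]-C[1])[:2];print(np.linalg.norm(ax)/2)
S=np.array([onz(b,300+u/5,180+v/5,.014) for u,v in((216,125),(411,165),(318,518),(88,460))]);ax2=(S[2]+S[3]-S[0]-S[1])[:2]
ay=(C[0]+C[3]-C[1]-C[2])[:2]
print(np.degrees([np.arctan2(ax[1],ax[0]),np.arctan2(ax2[1],ax2[0]),np.arctan2(ay[1],ay[0])]))
m=C.mean(0)[:2];u=ax/np.linalg.norm(ax);n=np.array([-u[1],u[0]])
o=m+u*.035;print('origin',o,'u',u)
bar=tri((258.7,179.5),(369.5,135.8))[0];tab=tri((339,215),(340,262.3))[0]
lid=onz(a,220+198/4,160+349/4,.09)
for p in(bar,tab,lid):print((p[:2]-o)@u,(p[:2]-o)@n,p[2])
```

```text
bar (array([ 0.49046894, -0.05015841,  0.27303393]), np.float64(0.001774925111392453))
tab (array([0.53580284, 0.17359772, 0.09050965]), np.float64(0.002529865384319326))
[[ 0.5475 -0.1132  0.012 ]
 [ 0.4104 -0.0906  0.012 ]
 [ 0.464   0.1854  0.012 ]
 [ 0.5996  0.1591  0.012 ]]
0.2791651882903241
[ 79.08430968  78.60518958 -10.17639621]
origin [0.51200951 0.06952952] u [0.18936434 0.98190689]
-0.12160141916987284 -0.001513795448257393 0.2730339282763844
0.10669088332096012 -0.003656030804470254 0.09050965416421491
-0.1062302085343454 -0.006981758481914989 0.08999999999999997
```

{"method": "carry_out", "body": {"rows": [[[-36,-17,0,7,0],[-72,-34,0,14,0],[-108,-51,0,21,0],[-144,-68,0,28,0],[-180,-85,0,35,0],[-216,-102,0,42,0],[-252,-119,0,49,0],[-288,-136,0,56,0]]]}}

```text
t: 0.77
tool_pos: [0.3745, 0.3064, 0.2123]
ee_rot: [[-0.337, 0.942, -0.0], [0.942, 0.337, -0.0], [0.0, -0.0, -1.0]]
force: [0.8, 0.1, -0.7]
width: 0.0368
finger_force: 0.0
```

```bash
cat >> h.py <<'E'
def togo(x,y,z,yaw=-10.8):
    s=r.read_state();R=np.array(s['ee_rot']);p=np.array(s['tool_pos'])
    cur=np.degrees(np.arctan2(R[1,1],R[0,1]))
    print('t',round(s['t'],2),'pos',p.round(4),'F',np.round(s['force'],1),'w',round(s['width'],4),'shift mm',(R.T@(np.array([x,y,z])-p)*1000).round(1),'turn',round(-(yaw-cur),1))
E
python3 -c "from h import *;togo(.536,.181,.14)"
```

```text
t 0.77 pos [0.3745 0.3064 0.2123] F [ 0.8  0.1 -0.7] w 0.0368 shift mm [-172.5  109.9   72.3] turn 30.5
```

{"method": "carry_out", "body": {"rows": [[[-29,18,5,6,0],[-58,36,15,12,0],[-87,54,27,18,0],[-115,73,40,24,0],[-144,91,55,30.5,0],[-172.5,110,72,30.5,0],[-172.5,110,72,30.5,0],[-172.5,110,72,30.5,0]]]}}

```text
t: 1.43
tool_pos: [0.536, 0.1826, 0.1389]
ee_rot: [[0.184, 0.983, -0.003], [0.983, -0.184, -0.0], [-0.001, -0.003, -1.0]]
force: [0.0, 0.0, -0.3]
width: 0.0007
finger_force: 0.0
```

Run:
```python
from h import *
togo(.536,.181,.14)
s=r.read_state();a=grab('wrist','w1.png')
T=np.eye(4);T[:3,:3]=s['ee_rot'];T[:3,3]=s['tool_pos'];T=T@np.array(a['hand_eye'])
hsv=cv2.cvtColor(a['color'],cv2.COLOR_RGB2HSV)
m=cv2.inRange(hsv,(10,150,60),(22,255,255));k,_,st,c=cv2.connectedComponentsWithStats(m)
for j in range(1,k):
    if st[j,4]>100:print(st[j],c[j],onz(a,*c[j],.095,T))
print(T.round(3),a['vfov'])
```

```text
t 1.43 pos [0.536  0.1826 0.1389] F [ 0.   0.  -0.3] w 0.0007 shift mm [-1.5  0.3 -1.1] turn 0.2
[ 290  181   50   54 1010] [312.40891089 194.28316832] [0.53492662 0.19111868 0.095     ]
[[ 0.983 -0.175 -0.058  0.55 ]
 [-0.184 -0.941 -0.285  0.256]
 [-0.004  0.29  -0.957  0.311]
 [ 0.     0.     0.     1.   ]] 64.07748069012771
```

View pics/w1.png

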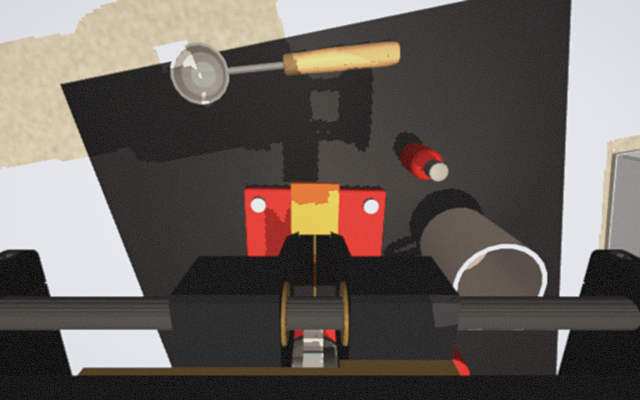

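The wrist view shows the tab at columns 290–340 with its far edge at row 183. The fingertips, at column 315, are centred over it.

{"method": "carry_out", "body": {"rows": [[[0,0,15,0,0],[0,0,30,0,0],[0,0,38,0,0],[0,0,44,0,0],[0,0,49,0,0],[0,0,54,0,0],[0,0,58,0,0],[0,0,60,0,0]]]}}

```text
t: 2.15
tool_pos: [0.5358, 0.1837, 0.0802]
ee_rot: [[0.182, 0.983, -0.0], [0.983, -0.182, -0.0], [-0.0, -0.0, -1.0]]
force: [0.1, 0.0, 0.6]
width: 0.0007
finger_force: 0.0
```

{"method": "carry_out", "body": {"rows": [[[0,0,1,0,0],[0,0,2,0,0],[0,0,3,0,0],[0,0,4,0,0],[0,0,5,0,0],[0,0,5,0,0],[0,0,5,0,0],[0,0,5,0,0]]]}}

```text
t: 2.82
tool_pos: [0.5359, 0.1836, 0.0755]
ee_rot: [[0.182, 0.983, 0.0], [0.983, -0.182, -0.0], [0.0, 0.0, -1.0]]
force: [-0.4, -0.3, 0.3]
width: 0.0005
finger_force: 0.0
```

Run:
```python
from h import *
a=cams.get_image('scene');b=cams.get_image('side')
A=cv2.resize(a['color'][170:270,280:380],(400,400),interpolation=2);B=cv2.resize(b['color'][200:300,290:390],(400,400),interpolation=2)
cv2.imwrite('pics/c2.png',np.hstack([A,B])[:,:,::-1])
```

```text
(no output)
```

View pics/c2.png

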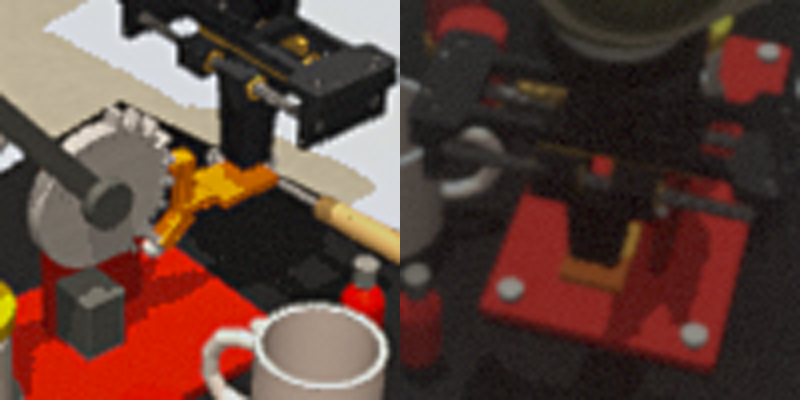

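The crops show the fingertips on the tab, which is partly down. I'll keep pressing until the force rises at the stop.

{"method": "carry_out", "body": {"rows": [[[0,0,1,0,0],[0,0,2,0,0],[0,0,3,0,0],[0,0,4,0,0],[0,0,5,0,0],[0,0,6,0,0],[0,0,6,0,0],[0,0,6,0,0]]]}}

```text
t: 3.58
tool_pos: [0.5358, 0.1836, 0.0694]
ee_rot: [[0.182, 0.983, -0.0], [0.983, -0.182, -0.0], [-0.0, -0.0, -1.0]]
force: [0.9, -0.7, -0.2]
width: 0.0003
finger_force: 0.0
```

{"method": "carry_out", "body": {"rows": [[[0,0,1,0,0],[0,0,2,0,0],[0,0,3,0,0],[0,0,4,0,0],[0,0,5,0,0],[0,0,6,0,0],[0,0,7,0,0],[0,0,8,0,0]]]}}

```text
t: 4.25
tool_pos: [0.5361, 0.1838, 0.0615]
ee_rot: [[0.182, 0.983, 0.001], [0.983, -0.182, 0.0], [0.0, 0.001, -1.0]]
force: [0.9, 3.9, 4.0]
width: 0.0003
finger_force: 2.3
```

Run:
```python
from h import *
togo(.536,.184,.0615)
a=cams.get_image('scene');b=cams.get_image('side')
A=cv2.resize(a['color'][170:270,280:380],(400,400),interpolation=2);B=cv2.resize(b['color'][200:300,290:390],(400,400),interpolation=2)
cv2.imwrite('pics/c3.png',np.hstack([A,B])[:,:,::-1])
```

```text
t 4.25 pos [0.5361 0.1838 0.0615] F [0.9 3.9 4. ] w 0.0003 shift mm [ 0.2 -0.1 -0. ] turn 0.3
```

View pics/c3.png

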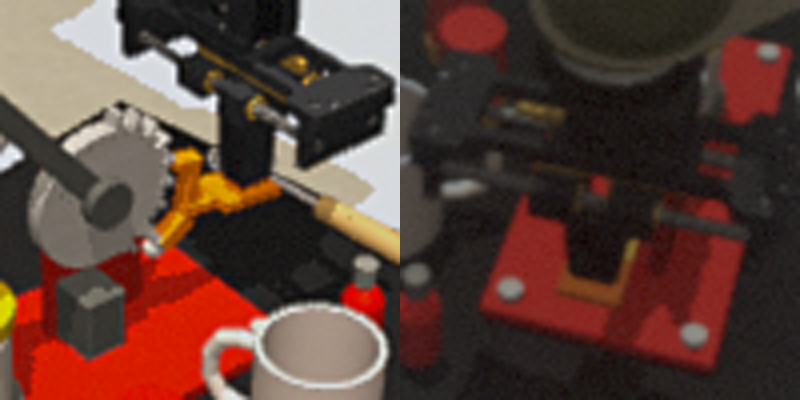

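The tab is lower and tilted, with the fingertips still on it. I'll press a little further.

{"method": "carry_out", "body": {"rows": [[[0,0,1,0,0],[0,0,2,0,0],[0,0,2,0,0],[0,0,3,0,0],[0,0,3,0,0],[0,0,4,0,0],[0,0,4,0,0],[0,0,4,0,0]]]}}

```text
t: 5.02
tool_pos: [0.5358, 0.1835, 0.0573]
ee_rot: [[0.182, 0.983, -0.0], [0.983, -0.182, -0.0], [-0.0, -0.0, -1.0]]
force: [0.2, 3.5, 3.2]
width: 0.0007
finger_force: 1.9
```

{"method": "carry_out", "body": {"rows": [[[0,0,1,0,0],[0,0,2,0,0],[0,0,2,0,0],[0,0,3,0,0],[0,0,3,0,0],[0,0,4,0,0],[0,0,4,0,0],[0,0,4,0,0]]]}}

```text
t: 5.68
tool_pos: [0.5358, 0.1836, 0.0533]
ee_rot: [[0.182, 0.983, -0.0], [0.983, -0.182, -0.0], [-0.0, -0.0, -1.0]]
force: [0.6, 3.9, 3.7]
width: 0.0004
finger_force: 2.1
```

Run:
```python
from h import *
import pickle;a0,b0=pickle.load(open('im1.pkl','rb'))
a=grab('scene','s4.png');b=grab('side','d4.png')
A=cv2.resize(a['color'][180:260,300:380],(400,400),interpolation=2);B=cv2.resize(b['color'][230:290,310:370],(400,400),interpolation=2)
cv2.imwrite('pics/c4.png',np.hstack([A,B])[:,:,::-1])
o=np.array([.514,.069,0]);ux=np.array([.187,.982,0]);uy=np.array([-.982,.187,0])
def proj(i,p):
    T=np.linalg.inv(i['pose']);q=T[:3,:3]@p+T[:3,3];f=200/np.tan(np.radians(i['vfov'])/2)
    return (np.array([i['cx'],i['cy']])+f*q[:2]/q[2]).round(1)
for th in(0,.2,.4,.6):
    c,s=np.cos(th),np.sin(th)
    for dx in(37,83):
        x=50+dx*c+25*s;z=70-dx*s+25*c
        print(th,dx,[(proj(i,o+(ux*x+uy*y)/1e3+[0,0,z/1e3])).tolist() for i in(b,a) for y in(-17,17)])
for n,i in(('side0',b0),('side',b),('scene0',a0),('scene',a)):
    m=cv2.inRange(cv2.cvtColor(i['color'],cv2.COLOR_RGB2HSV),(9,130,60),(24,255,255))[200:280,300:370]
    k,_,st,c=cv2.connectedComponentsWithStats(m);print(n,[(st[j]+[300,200,0,0,0]).tolist() for j in range(1,k) if st[j,4]>25])
```

```text
0 37 [[335.0, 252.9], [350.2, 256.4], [336.6, 218.7], [327.9, 212.7]]
0 83 [[329.7, 268.7], [345.4, 272.4], [350.2, 212.5], [341.5, 206.7]]
0.2 37 [[334.4, 256.7], [349.5, 260.2], [337.8, 220.7], [329.1, 214.7]]
0.2 83 [[328.9, 275.0], [344.5, 278.7], [350.8, 217.5], [342.1, 211.7]]
0.4 37 [[333.9, 260.1], [348.9, 263.6], [338.4, 223.1], [329.7, 217.1]]
0.4 83 [[328.6, 280.0], [344.0, 283.7], [350.4, 223.0], [341.8, 217.1]]
0.6 37 [[333.6, 263.0], [348.5, 266.5], [338.5, 225.9], [329.9, 219.8]]
0.6 83 [[328.7, 283.5], [343.8, 287.2], [349.1, 228.8], [340.5, 222.8]]
side0 [[359, 207, 11, 8, 45], [300, 223, 16, 8, 39], [330, 233, 21, 41, 434]]
side [[319, 228, 12, 5, 31], [329, 262, 21, 18, 138]]
scene0 [[318, 207, 32, 25, 352], [358, 221, 12, 10, 49]]
scene [[319, 207, 32, 26, 319], [358, 219, 12, 12, 59]]
```

View pics/c4.png

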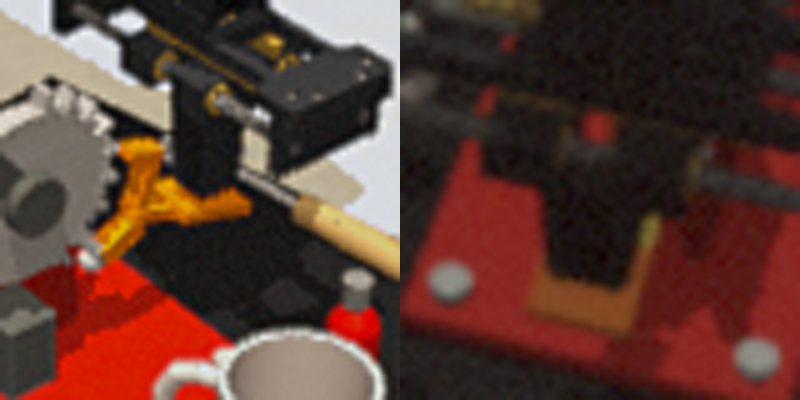

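Run:
```python
from h import *
import pickle;a,b=pickle.load(open('im1.pkl','rb'))
s=r.read_state();R=np.array(s['ee_rot']);p=np.array(s['tool_pos']);print(s['t'],p,s['force'],s['joint_efforts'])
def proj(i,p):
    T=np.linalg.inv(i['pose']);q=T[:3,:3]@p+T[:3,3];f=200/np.tan(np.radians(i['vfov'])/2)
    return (np.array([i['cx'],i['cy']])+f*q[:2]/q[2]).round(1)
for dz in(0,-.02):
  for dx in(-9,0,9):
    for dy in(-12,0,12):
      q=p+R@[dx/1e3,dy/1e3,dz]; u,v=proj(b,q);x,y=proj(a,q)
      print(dz,dx,dy,'sidecrop',((u-310)*6.67+400,(v-230)*6.67),'scenecrop',((x-300)*5,(y-180)*5))
```

```text
5.7833 [0.53573014 0.18354798 0.05328615] [0.95760869 5.22500875 1.84095861] [-1.95975311e+00 -4.57837164e+01 -1.95596105e+01 -7.36196581e-01
  3.89572447e-01 -1.73285084e-04]
0 -9 -12 sidecrop (np.float64(630.115), np.float64(301.4839999999999)) scenecrop (np.float64(173.49999999999994), np.float64(220.49999999999997))
0 -9 0 sidecrop (np.float64(594.7639999999999), np.float64(292.8129999999998)) scenecrop (np.float64(188.49999999999994), np.float64(230.99999999999994))
0 -9 12 sidecrop (np.float64(560.0799999999999), np.float64(284.8089999999999)) scenecrop (np.float64(204.00000000000006), np.float64(242.00000000000003))
0 0 -12 sidecrop (np.float64(624.1120000000001), np.float64(322.16100000000006)) scenecrop (np.float64(186.50000000000006), np.float64(214.50000000000003))
0 0 0 sidecrop (np.float64(588.7610000000001), np.float64(314.15700000000015)) scenecrop (np.float64(201.50000000000006), np.float64(225.0))
0 0 12 sidecrop (np.float64(553.41), np.float64(305.48600000000005)) scenecrop (np.float64(216.9999999999999), np.float64(235.49999999999997))
0 9 -12 sidecrop (np.float64(
[... 1019 characters left out ...]
92.096), np.float64(275.47100000000006)) scenecrop (np.float64(203.0000000000001), np.float64(193.49999999999994))
-0.02 0 12 sidecrop (np.float64(556.0779999999999), np.float64(266.8)) scenecrop (np.float64(218.49999999999994), np.float64(204.00000000000006))
-0.02 9 -12 sidecrop (np.float64(622.1110000000001), np.float64(304.8189999999999)) scenecrop (np.float64(200.99999999999994), np.float64(177.00000000000003))
-0.02 9 0 sidecrop (np.float64(585.426), np.float64(296.14799999999985)) scenecrop (np.float64(215.99999999999994), np.float64(187.5))
-0.02 9 12 sidecrop (np.float64(549.4079999999999), np.float64(287.47700000000015)) scenecrop (np.float64(231.50000000000006), np.float64(197.5))
```

The tab edges put the pawl at about 0.2–0.25 rad. Contact only began at about TCP z 0.07, so the closed fingertips seem to end about 20 mm above the nominal TCP. I'll press on.

{"method": "carry_out", "body": {"rows": [[[0,0,1,0,0],[0,0,2,0,0],[0,0,3,0,0],[0,0,4,0,0],[0,0,5,0,0],[0,0,6,0,0],[0,0,6,0,0],[0,0,6,0,0]]]}}

```text
t: 6.45
tool_pos: [0.5357, 0.1837, 0.0472]
ee_rot: [[0.182, 0.983, -0.0], [0.983, -0.182, 0.0], [0.0, -0.0, -1.0]]
force: [1.8, 5.5, 3.4]
width: 0.0004
finger_force: 2.1
```

{"method": "carry_out", "body": {"rows": [[[0,0,1,0,0],[0,0,1,0,0],[0,0,2,0,0],[0,0,2,0,0],[0,0,3,0,0],[0,0,3,0,0],[0,0,3,0,0],[0,0,3,0,0]]]}}

```text
t: 7.12
tool_pos: [0.536, 0.1838, 0.0452]
ee_rot: [[0.182, 0.983, 0.001], [0.983, -0.182, 0.0], [0.0, 0.001, -1.0]]
force: [-1.9, 4.9, 11.2]
width: 0.0006
finger_force: 5.9
```

{"method": "carry_out", "body": {"rows": [[[0,0,0.5,0,0],[0,0,1,0,0],[0,0,1,0,0],[0,0,1.5,0,0],[0,0,1.5,0,0],[0,0,2,0,0],[0,0,2,0,0],[0,0,2,0,0]]]}}

```text
t: 7.78
tool_pos: [0.5362, 0.1838, 0.0447]
ee_rot: [[0.181, 0.983, 0.002], [0.983, -0.181, 0.0], [0.0, 0.001, -1.0]]
force: [-6.5, 3.6, 23.2]
width: 0.0005
finger_force: 11.3
```

Run:
```python
from h import *
for n in('side','scene'):
    i=cams.get_image(n)
    m=cv2.inRange(cv2.cvtColor(i['color'],cv2.COLOR_RGB2HSV),(9,130,60),(24,255,255))[200:290,300:370]
    k,_,st,c=cv2.connectedComponentsWithStats(m);print(n,[(st[j]+[300,200,0,0,0]).tolist() for j in range(1,k) if st[j,4]>25])
togo(.536,.184,.13)
```

```text
side [[319, 231, 12, 5, 34], [329, 265, 20, 18, 141]]
scene [[319, 207, 31, 26, 306], [358, 219, 12, 12, 59]]
t 7.88 pos [0.5362 0.1838 0.0447] F [-6.4  4.  24.3] w 0.0004 shift mm [  0.2  -0.1 -85.3] turn 0.3
```

The pawl is on its stop: 23 N with no further travel. Now I'll lift straight up.

{"method": "carry_out", "body": {"rows": [[[0,0,-15,0,0],[0,0,-50,0,0],[0,0,-90,0,0],[0,0,-130,0,0],[0,0,-170,0,0],[0,0,-210,0,0],[0,0,-250,0,0],[0,0,-290,0,0]]]}}

```text
t: 8.55
tool_pos: [0.5351, 0.1827, 0.3337]
ee_rot: [[0.183, 0.983, -0.002], [0.983, -0.183, -0.002], [-0.002, -0.002, -1.0]]
force: [0.6, 0.1, 0.1]
width: 0.0003
finger_force: 0.0
```

Run:
```python
from h import *
import pickle;a0,b0=pickle.load(open('im1.pkl','rb'))
togo(.4915,-.049,.33)
a=cams.get_image('scene');b=cams.get_image('side')
pickle.dump((a,b),open('im2.pkl','wb'))
A=cv2.resize(a['color'][160:260,240:360],(480,400),interpolation=2);B=cv2.resize(b['color'][230:290,310:357],(313,400),interpolation=2)
cv2.imwrite('pics/c5.png',np.hstack([A,B])[:,:,::-1])
```

```text
t 8.55 pos [0.5351 0.1827 0.3337] F [0.6 0.1 0.1] w 0.0003 shift mm [-235.7   -0.5    4.2] turn 0.3
```

View pics/c5.png

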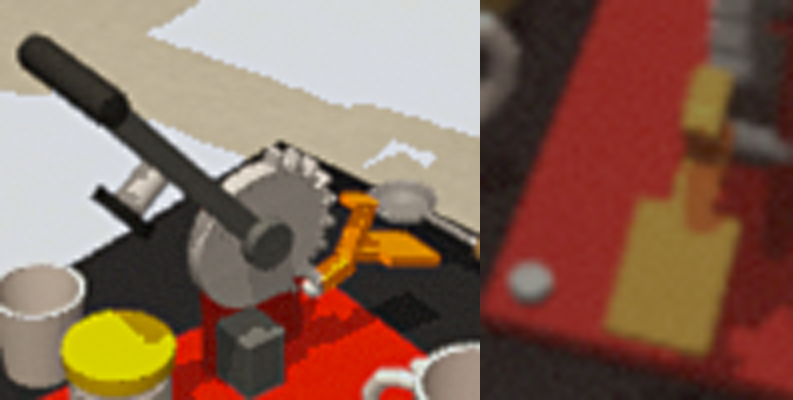

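The hook is clear of the teeth, the tab has stayed down, and the bar still sits at (258,180). Next I'll go over the bar.

{"method": "carry_out", "body": {"rows": [[[-30,0,0,0,0],[-70,0,0,0,0],[-110,0,0,0,0],[-150,0,0,0,0],[-190,0,0,0,0],[-220,0,0,0,0],[-236,0,2,0,0],[-236,0,5,0,0]]]}}

```text
t: 9.32
tool_pos: [0.492, -0.0516, 0.3261]
ee_rot: [[0.186, 0.983, -0.003], [0.983, -0.186, -0.001], [-0.001, -0.003, -1.0]]
force: [-0.0, 0.2, -0.2]
width: 0.0007
finger_force: 0.0
```

{"method": "carry_out", "body": {"rows": [[[0,0,10,0,0],[0,0,20,0,0],[0,0,30,0,0],[0,0,36,0,0],[0,0,42,0,0],[0,0,48,0,0],[0,0,52,0,0],[0,0,52,0,0]]]}}

```text
t: 9.98
tool_pos: [0.4928, -0.0483, 0.2746]
ee_rot: [[0.181, 0.983, -0.001], [0.983, -0.181, 0.0], [0.0, -0.001, -1.0]]
force: [-0.3, 0.7, 1.2]
width: 0.0002
finger_force: 0.0
```

Run:
```python
from h import *
togo(.4915,-.049,.259)
a=grab('scene','s6.png');b=grab('side','d6.png')
A=cv2.resize(a['color'][100:240,200:340],(400,400),interpolation=2);B=cv2.resize(b['color'][80:220,300:440],(400,400),interpolation=2)
cv2.imwrite('pics/c6.png',np.hstack([A,B])[:,:,::-1])
```

```text
t 9.98 pos [ 0.4928 -0.0483  0.2746] F [-0.3  0.7  1.2] w 0.0002 shift mm [-0.9 -1.1 15.6] turn 0.3
```

View pics/c6.png

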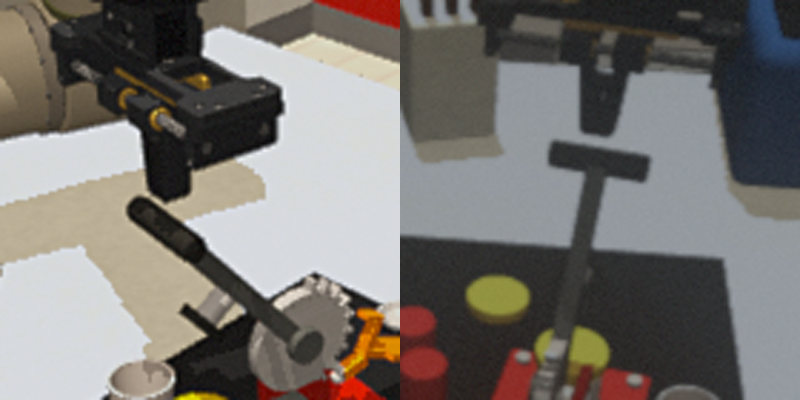

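The fingertips hang over the middle of the bar with a gap of about 18 mm. Now I'll push along the arc.

{"method": "carry_out", "body": {"rows": [[[0,0,6,0,0],[0,0,12,0,0],[0,0,17,0,0],[-3,0,21,0,0],[-7,0,25,0,0],[-11,0,29,0,0],[-16,0,33,0,0],[-20,0,37,0,0]]]}}

```text
t: 10.75
tool_pos: [0.4889, -0.0691, 0.239]
ee_rot: [[0.182, 0.983, 0.0], [0.983, -0.182, -0.002], [-0.002, 0.0, -1.0]]
force: [-6.0, -2.7, 9.3]
width: 0.0002
finger_force: 4.6
```

```bash
cat > bar.py <<'E'
from h import *
import pickle
a0,b0=pickle.load(open('im1.pkl','rb'))
def proj(i,p):
    T=np.linalg.inv(i['pose']);q=T[:3,:3]@p+T[:3,3];f=200/np.tan(np.radians(i['vfov'])/2)
    return (np.array([i['cx'],i['cy']])+f*q[:2]/q[2]).round(1)
o=np.array([.514,.069,0]);ux=np.array([.187,.982,0])
b=cams.get_image('side');a=cams.get_image('scene')
# yellow-lid and bar: dark, unsaturated pixels over the bar in the side view; predicted places
for ph in np.radians([51,45,40,35,30,20,10,5,0]):
    p=o-ux*.19*np.cos(ph)+[0,0,.125+.19*np.sin(ph)]
    print(round(np.degrees(ph)),proj(b,p),proj(a,p))
# lever shank direction in scene view: end of change vs start
d=cv2.absdiff(a['color'],a0['color']).max(2)
cv2.imwrite('pics/last.png',a['color'][:,:,::-1])
s=r.read_state();p=np.array(s['tool_pos']);print('tcp press x',(p-o)@ux,'z',p[2],s['force'],s['t'])
g=b['color'].max(2)
for row in range(120,200,4):print(row,g[row,350:396:3])
E
python3 bar.py
```

```text
51 [368.7 136.6] [259.4 179.3]
45 [369.2 138.3] [253.7 187. ]
40 [369.5 140.3] [249.4 193.7]
35 [369.7 142.8] [245.7 200.6]
30 [369.8 145.8] [242.5 207.6]
20 [369.5 153. ] [237.7 221.8]
10 [368.7 161.5] [235.4 235.4]
5 [368.2 166.2] [235.1 242. ]
0 [367.6 171.2] [235.4 248.1]
tcp press x -0.14051822170531444 z 0.2384756847721445 [-0.7302127  -0.83964101  1.6561373 ] 10.85
120 [158 159 158 157 132  42  42  40  40  47 157 159 158 159 159 159]
124 [160 159 155 157 132  45  43  54  42  88 159 157 159 160 158 160]
128 [157 156 155 156 131  43  38  38  42 134 157 159 158 157 159 159]
132 [157 142  85 107 108  43  41  42  50 156 157 158 159 158 158 159]
136 [157  78  45  48  50  46  39  45  48  58  87 110 137 160 160 159]
140 [157 110  72  50  44  48  54  48  43  45  42  47  52 157 158 159]
144 [159 160 159 159 159 108  58  64 128  79  57  49  93 156 160 159]
148 [161 159 158 159 157  66  60  92 158 157 158 157 156 158 158 159]
152 [160 160 158 156 147  60  62 129 159 159 158 159 159 160 161 159]
156 [157 158 161 159 119  59  62 156 157 161 160 157 159 160 158 159]
160 [158 159 159 158  77  59  70 159 159 159 161 159 159 160 160 159]
164 [157 156 157 157  60  59 121 161 160 160 159 158 157 160 157 159]
168 [ 45  49  43  48  60  57  52  56  62  73  89 105 108 115 130 139]
172 [46 46 49 57 56 53 45 42 45 49 44 47 48 47 50 50]
176 [44 44 46 63 57 63 44 44 46 44 46 46 46 47 47 49]
180 [45 45 47 69 61 52 43 45 46 44 44 45 50 46 45 45]
184 [43 42 58 66 55 37 44 44 48 42 44 46 47 48 45 48]
188 [47 44 67 70 49 44 42 43 45 45 42 42 46 39 41 50]
192 [43 48 67 63 43 42 42 43 43 48 43 47 45 45 45 44]
196 [104 123  69  59 143 143  95  46  44  42  43  45  46  45  44  46]
```

Bar at row ~139.5, so the lever is about 42° above level. The lever is following the fingers, so I'll carry on.

{"method": "carry_out", "body": {"rows": [[[-5.5,0,6,0,0],[-10.5,0,12,0,0],[-15,0,18,0,0],[-19,0,24,0,0],[-23,0,30,0,0],[-26.5,0,36,0,0],[-29.5,0,42,0,0],[-32,0,48,0,0]]]}}

```text
t: 11.52
tool_pos: [0.4838, -0.1012, 0.1909]
ee_rot: [[0.182, 0.983, 0.002], [0.983, -0.182, -0.003], [-0.003, 0.002, -1.0]]
force: [-1.5, -6.3, 6.8]
width: 0.0004
finger_force: 3.6
```

```bash
python3 bar.py | sed -n '10p;14,20p'
```

```text
tcp press x -0.17214938533582075 z 0.18996536190017138 [-0.05286498 -0.64497925  0.7219607 ] 11.6167
132 [158 157 158 157 143  41  45  35  42  71 158 160 159 160 160 160]
136 [159 158 156 156 145  44  42  48  44 124 158 158 160 160 159 158]
140 [158 159 156 157 145  44  45  38  46 153 158 160 161 157 159 159]
144 [159 157  47  44  47  41  44  44  72 155 160 159 158 159 160 160]
148 [160 142  43  47  46  44  51  47  44  47  47  44  73 159 158 158]
152 [160 161 157 151 143 102  62  61  44  44  46  45  99 158 159 158]
156 [157 159 159 160 159  91  60  69 158 158 155 142 154 160 160 159]
```

{"method": "carry_out", "body": {"rows": [[[-4,0,8,0,0],[-7,0,16,0,0],[-10,0,24,0,0],[-12,0,32,0,0],[-14,0,40,0,0],[-15.5,0,48,0,0],[-16.5,0,56,0,0],[-17,0,63,0,0]]]}}

```text
t: 12.28
tool_pos: [0.4805, -0.1167, 0.1268]
ee_rot: [[0.182, 0.983, 0.0], [0.983, -0.182, -0.0], [-0.0, 0.001, -1.0]]
force: [-0.9, -3.7, 3.8]
width: 0.0
finger_force: 2.1
```

{"method": "carry_out", "body": {"rows": [[[0,0,2,0,0],[0,0,4,0,0],[0,0,6,0,0],[0,0,8,0,0],[-0.5,0,10,0,0],[-0.5,0,12,0,0],[-0.5,0,13,0,0],[-0.5,0,13,0,0]]]}}

```text
t: 12.95
tool_pos: [0.4803, -0.1171, 0.1146]
ee_rot: [[0.182, 0.983, -0.0], [0.983, -0.182, -0.001], [-0.001, 0.0, -1.0]]
force: [-1.0, -3.6, 4.8]
width: 0.0006
finger_force: 2.3
```

```bash
python3 bar.py | sed -n '10p;18,26p'
```

```text
tcp press x -0.1888671788757185 z 0.11454996258896195 [-0.64829669 -3.16908706  5.2294171 ] 13.05
148 [160 160  73  49  42  40 152  98  40  45  45  59  68  76 105 120]
152 [160 161 160 159  70  43  44  43  44  73  96 161 160 158 153 144]
156 [158 159 161 161  70  41  50  42  60 161 161 160 160 160 160 162]
160 [160 161 160 160  72  42  40  38 121 161 162 161 160 162 161 161]
164 [158 149  54  75  50  41  37  45 156 159 160 159 159 160 159 161]
168 [ 47  44  40  42  45  48  41  40  42  51  63  96 110 118 132 141]
172 [46 45 42 41 41 56 57 41 37 39 37 43 46 41 47 45]
176 [41 42 42 45 44 55 53 40 46 41 41 42 43 48 45 43]
180 [44 46 42 42 53 55 45 44 43 43 42 41 43 49 48 47]
```

Near the end now. I'll push on until the force rises at the stop.

{"method": "carry_out", "body": {"rows": [[[0,0,1,0,0],[0,0,2,0,0],[0,0,3,0,0],[0,0,4,0,0],[0,0,4.5,0,0],[0,0,5,0,0],[0,0,5,0,0],[0,0,5,0,0]]]}}

```text
t: 13.72
tool_pos: [0.4804, -0.1172, 0.1099]
ee_rot: [[0.181, 0.983, 0.0], [0.983, -0.181, -0.001], [-0.001, 0.0, -1.0]]
force: [-3.4, -4.8, 7.5]
width: 0.0008
finger_force: 4.0
```

{"method": "carry_out", "body": {"rows": [[[0,0,1,0,0],[0,0,2,0,0],[0,0,2.5,0,0],[0,0,3,0,0],[0,0,3.5,0,0],[0,0,4,0,0],[0,0,4,0,0],[0,0,4,0,0]]]}}

```text
t: 14.38
tool_pos: [0.4807, -0.1174, 0.109]
ee_rot: [[0.181, 0.983, 0.002], [0.983, -0.181, -0.003], [-0.002, 0.002, -1.0]]
force: [-15.4, -0.8, 38.7]
width: 0.0003
finger_force: 19.7
```

It's on the stop: 39 N with no further travel. I'll take the hand away.

{"method": "carry_out", "body": {"rows": [[[0,0,-5,0,0],[0,0,-20,0,0],[0,0,-50,0,0],[0,0,-85,0,0],[0,0,-120,0,0],[0,0,-150,0,0],[0,0,-170,0,0],[0,0,-170,0,0]]]}}

```text
t: 15.05
tool_pos: [0.4814, -0.1166, 0.2789]
ee_rot: [[0.181, 0.983, 0.005], [0.983, -0.181, -0.002], [-0.001, 0.006, -1.0]]
force: [-0.4, -1.2, 0.3]
width: 0.0008
finger_force: 0.0
```

```bash
python3 bar.py | sed -n '9,10p;18,26p'
python3 - <<'E'
from h import *
import pickle
_,b2=pickle.load(open('im2.pkl','rb'))
for i in(b2,cams.get_image('side')):
    m=cv2.inRange(cv2.cvtColor(i['color'],cv2.COLOR_RGB2HSV),(9,130,60),(24,255,255))[225:290,320:370]
    k,_,st,c=cv2.connectedComponentsWithStats(m);print([(st[j]+[320,225,0,0,0]).tolist() for j in range(1,k) if st[j,4]>25])
a0,_=pickle.load(open('im1.pkl','rb'));a=cams.get_image('scene')
for i in(a0,a):print(i['color'].max(2)[236:262:2,215:275:4] if i is a else '')
E
```

```text
0 [367.6 171.2] [235.4 248.1]
tcp press x -0.18823257366980997 z 0.2745790118020142 [ 0.35439558  0.21778466 -0.53802342] 15.15
148 [157 155 157 157 156 157 158 158 156 158 158 157 159 157 157 156]
152 [157 158 156 155 157 158 156 156 159 157 157 158 158 156 158 157]
156 [155 154 159 157 157 157 157 156 158 158 158 157 158 157 157 157]
160 [157 159 157 156 158 157 158 158 157 159 156 158 157 158 158 158]
164 [156 153 112 143 156 157 157 156 158 158 158 156 156 156 157 158]
168 [ 46  50  48  51  51  53  55  65  64  77  89 103 112 115 127 138]
172 [45 45 45 44 43 74 79 51 48 46 49 50 50 50 48 50]
176 [46 45 43 46 53 69 57 46 46 43 40 48 47 50 50 50]
180 [47 40 43 46 63 57 47 44 43 48 43 47 49 49 49 52]
[[328, 240, 21, 44, 501]]
[[329, 239, 20, 45, 503]]

[[223 222 223 132 226 225 170 123 136  85  70 120  55  53  48]
 [223 224  63  47 228 228 115 165  79  80  72  62  58  53 103]
 [222 226  39  56  59  53 117 113 122  69  48  53  56 113 121]
 [222 225  23  53  54  59 119 119 100  56  47  62  41 112 123]
 [222 223  78  49  55  54 120  80  52  50  64 186  26 115 123]
 [222 227 162  42  53  52  57  54  53  74 123 180  29 140 126]
 [225 163  35  26  52  56  46  54 100 135 120 180  35  62  56]
 [224  30  42  40  38  54  58  68 137 130 137 179  21  50  34]
 [ 36  40  40  38  26  51  53  42 135 131 118 176 139  24  20]
 [ 40  42  41  39  44  43  59  39 133 132 109 182 181 192 184]
 [ 40  45  42  39  39  25  52  27  63 103  38 132 175 176 177]
 [ 41  42  39  38  43  39  37  25  20  43 151 124 133 135 135]
 [ 38  41  40  44  41  36  25  22  70 149 149 122 131 132 132]]
```

```bash
python3 -c "
from cell import ticket
print(ticket.sign_off())"
```

```text
the job is handed in; nothing more can be done
None
```

I pressed the pawl out to its stop, pushed the lever down to its stop onto the lid, withdrew the hand and handed the job in. The last images showed the lever level and the pawl still out, but I didn't measure the lid's travel or recheck the bystanders, and the sign-off gave no verdict.

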